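Put the slide scraper away in the lantern cabinet and lock it

ROBOT

A 7-joint arm with a two-finger parallel gripper is mounted at the origin on the work surface. World frame = base frame: x ahead of the robot, y to its left, z up, the work surface at z = 0. Lengths are in m, angles in rad, forces in N, time in s.
With the tool pointing down it reaches from about 0.4 to 0.85 m from the base axis. Payload 4.5 kg.
Tool frame: the origin (TCP) lies midway between the tips of the shut fingers; the grasp point (between the pads) lies 19 mm behind it; z points along the fingers, y is the line along which they close (so a half turn about z gives the same grasp; the last joint's range is limited). The gripper opens to 88 mm and grips with 3 to 60 N. Pads are 18 mm wide; open, the fingers measure 123 mm over their backs; the gripper's body (75 mm by 187 mm) begins 45 mm behind the grasp point.
Start: joints at [1.194, 0.689, -0.195, 1.565, 0.157, 0.902, -0.215], TCP at [0.25, -0.573, 0.239] pointing down, gripper open.
Joint ranges: [-3.01, 3.01], [-0.46, 2.08], [-1.47, 1.51], [0.13, 2.56], [-1, 4.14], [0.04, 2.09], [-2.66, 2.66]. Speed limits (rad/s): [2.57, 2.57, 3.14, 3.14, 3.14, 3.14, 3.14].

INTERFACE

Orientations are given as a unit quaternion [x, y, z, w].
In Python, from plant import r gives the robot as it stands.
- The arm moves only by the tool carry_out, never from a script. Its argument "plan" is a list of rows, each an object with "rot": the turn, a rotation vector about the tool's x, y, z in rad, a list of three; "xyz": the shift along the tool's x, y, z in m, a list of three; "grip": the closure in counts, from 0 (fully open) to 255 (shut). In form: [{"rot": [wx, wy, wz], "xyz": [dx, dy, dz], "grip": grip}, ...]. A call has 1 to 8 rows; each row is the pose to reach, as a shift and turn from the pose commanded when the call began, along the tool's axes at that moment; what a row does not reach only later rows make up. A row lasts 1/12 s, in which the tool goes at most 41.7 mm and 7.16 degrees, less where a joint would pass 70% of its speed; a pose out of reach is approached as far as the arm can. A call with a gripper value outside its range is refused whole. The fingers move at their own pace and stop on an object; "squeeze" is the grip in N (left out, the last holds). Time passes only in rows, so rows that repeat a pose let the fingers close. It gives the time, the measured TCP pose, the force, the opening and the grip force at its end, in the units of the state.
- r.get_state(): the state, without advancing time (a new reading comes with each control period).
- r.snapshot(name): name is "scene" or "top" or "wrist"; returns the picture (420x560x3 uint8, red, green, blue); there is no depth.
- r.camera_params(name): a dict with "fx", "fy", "cx", "cy" (pixels), "position" and "attitude" of the camera in the world; the wrist camera has in their place "hand_eye" (4x4, takes a point from camera to tool coordinates, whose origin is the TCP and whose axes are the flange's). Camera axes: x right, y down, z forward; pixel columns grow to the right and rows downward; lengths in m; the calibration is good to about 2 mm. A picture is of the moment at which its call begins: read the wrist's pose just before it. camera_params takes no time and is no camera call.
- r.finish_job(): hands the job in; it is judged then, once.
The state is a dict: "clock": time; "q": joint angles; "qd": joint speeds; "joint_torque": joint torques, N m; "tool_pos": TCP position; "eef_rot": TCP orientation; "contact_force": force on the tool from outside, world axes, zero at the start; "moment": the same for the moment, N m; "opening": opening from 0.0 (shut) to 1.0 (fully open); "finger_force": force on a finger pad.
Only numpy, scipy, OpenCV 4.12 (cv2) and the standard library are available. Lean on these libraries where they do the work, as an engineer would, in place of code of your own. Each camera call takes 0.05 s, during which the arm holds its last target. There are 200 camera calls.

TASK

Slide the lantern cabinet's door fully open, take the glass scraper out of the drying rack and slide it blade down into the slot of the ivory-coloured binding block on the cabinet's shelf, keeping hold of it until it is fully home. Then slide the door fully shut and lock it by turning the cam lock's wing clockwise as far as it goes. Leave the glass slide in the rack, the lamp housing and the bracket as they stand.

Things in the scene. Friction and masses are not known exactly. Their poses are not given: they have to be found in the camera images.
- cabinet: Low dark wooden cabinet fixed to the bench, 475 (x) x 310 (y) x 156 mm high, open at the top. Origin on the bench under the centre of its front well; the well is 220 (x) x 280 (y) mm inside, centred on the origin, its floor a maple shelf 16 mm above the bench; walls 15 mm thick. Behind the well, from x = +110 to +350 mm, is a closed deck over which the door slides. The outer front face, at x = -125 mm, is towards the robot.
- door (a joint): Cherry door, a 245 (x) x 310 (y) x 14 mm panel lying level on top of the cabinet (underside 156 mm, upper face 170 mm above the bench). Slides along the cabinet's +x, away from the robot, to open: 0 m = shut (panel over cabinet x = -125 to +120 mm, covering the well), 0.225 m = fully open at its stop. Starts ajar, part over the block. Runs with about 2 N friction and stays where it is left.
- door_knob (a point): Brass pull knob on the door: round head 24 mm in diameter, from 12 to 32 mm above the door's face, on a stem 14 mm in diameter. This point is on its axis, 22 mm above the door's face and 55 mm behind the door's front edge, mid-width. Moves with the door.
- cam_lock (a joint): Cam lock in the door, turning about the vertical. 0 rad = unlocked, wing along the cabinet's x, dotted end towards the robot; grows clockwise seen from above to 1.5 = locked, wing across the door, its cam plate in a mortise of the side wall. With the door more than 2 mm from shut it meets the wall at about 0.3 rad and jams. Starts near 0, 0.06 N m friction, stays where left.
- cam_wing (a point): Brass thumb wing of the cam lock, an upright bar 36 mm long (along this point's x), 9 mm thick (along its y), its top 30 mm and its lower edge 8 mm above the door's face (on a round boss). This point is on the turning axis, 22 mm above the door's face, 113 mm to the +y side of the knob. Moves with the door and turns with the lock.
- block: Ivory-coloured celluloid binding block, screwed to the shelf: 60 (x) x 84 (y) x 40 mm high. Origin under its centre. In the middle of its top an open slot 5.5 mm wide (x), 54 mm long (y) and 34 mm deep, with a 3 mm bevel round its mouth. The scraper fits either way round.
- slot_bottom (a point): Centre of the slot's floor, 6 mm above the block's underside and 34 mm below its top; axes as the block's. Here the scraper's blade edge stands when fully home; the scraper's top is then 14 mm below the door's underside.
- scraper: Glass scraper standing blade down in the drying rack, 120 mm tall. Origin at the middle of the blade's bottom edge, z up along the handle, x square to the blade's flat side. Steel blade 3 mm thick (x), 50 mm wide (y), up to z = 46 mm; dark wooden handle 14 mm thick (x), 22 mm wide (y), from z = 54 to 120 mm. About 90 g, heavier at the blade.
- rack: Low maple drying rack fixed to the bench: base board 170 (x) x 96 (y) x 12 mm with two rails along x, rising to 46 mm above the bench. Origin under its centre. Four cross notches 5 mm wide and 34 mm deep at x = -45, -15, 15, 45 mm; the scraper stands on the base board in the one at -45 mm, the glass slide in the one at +45 mm.
- glass_slide: Bystander: square smoked glass slide, 83 x 83 x 3 mm, on edge in the rack, its top 95 mm above the bench. Origin at the middle of its bottom edge, z up, x square to the glass.
- lamp_housing: Bystander: square tin lamp housing with a round chimney, 56 x 56 x 113 mm, standing on the shelf in the well's far right part. Origin under its centre, z up.
- bracket: Bystander: brass angle bracket with a thumbscrew, 40 x 30 x 38 mm, on the shelf in the well's near right part. Origin under its centre, z up.
Things that resemble listed ones, but are neither listed nor needed, are in the scene too. What is shaped like the scraper but blue is not meant. What is shaped like the rack but yellow is not meant.

How it is judged:
By the outcome, as a careful person would: the job done as asked, in the order asked, and still so for the second after the job is handed in, with the robot touching nothing.
It also fails if it takes over 72 s, if anything falls off the work surface, if the arm or the gripper's body presses on something with over 40 N, if the wrist force passes 120 N, or if a joint passes its speed limit or range.

## Working session

There is one attempt and no reset: what is moved stays moved. The work goes in short steps, Python scripts to look and compute and a tool call to move; the robot and the scene stay as the last step left them, time stands still between calls to the robot, and variables do not carry over. Pictures are saved under pics/ and viewed, at most 10 in all, crops included, and the job is handed in when it is done.

Besides the shell and the picture viewer there is one more tool, called as name(argument=value, ...) on one line, values as JSON. carry_out: Moves the arm, as the interface text tells. Its arguments: {"type":"object","properties":{"plan":{"type":"array"},"squeeze":{"type":"number"}},"required":["plan"]}

```bash
mkdir -p pics; ls; python3 - <<'E'
from plant import r
import cv2,numpy as np
print(r.get_state())
for n in("scene","top","wrist"):print(n,r.camera_params(n))
for n in("scene","top"):cv2.imwrite(f"pics/{n}0.png",r.snapshot(n)[:,:,::-1])
E
```

```text
pics
{'clock': 0.0, 'q': array([ 1.19380198,  0.68995059, -0.19451169,  1.56632131,  0.15729261,
        0.90248085, -0.21509928]), 'qd': array([ 0.00108336,  0.00046792, -0.00023519, -0.00016657,  0.00012467,
        0.00013083, -0.00151334]), 'joint_torque': array([-6.37771045e-04, -5.27567339e+01, -1.26702189e+00, -1.53426164e+01,
       -5.26680239e-02,  6.67949935e-03,  1.77670208e-04]), 'tool_pos': array([ 0.24929743, -0.57245903,  0.23793685]), 'eef_rot': array([ 9.78971924e-01,  2.03993108e-01, -2.40948299e-04, -8.51513939e-04]), 'contact_force': array([-1.01422746, -0.37335466, -0.34315308]), 'moment': array([-0.0255115 , -0.01554343,  0.04295634]), 'finger_force': 0.0, 'opening': 0.9991357439095765}
scene {'fx': 529.0741923536241, 'fy': 529.0741923536241, 'cx': 290.8940158603151, 'cy': 212.70772480603787, 'position': array([0.75777199, 0.37298451, 1.41165514]), 'attitude': array([ 0.4095943 ,  0.89866062, -0.14414117, -0.06216851])}
top {'fx': 456.35452291856313, 'fy': 456.35452291856313, 'cx': 286.74454904628044, 'cy': 199.18263365658564, 'position': array([0.28604442, 0.07779274, 1.11928953]), 'attitude': array([ 0.70505429, -0.70368423,  0.06475503, -0.05944532])}
wrist {'fx': 337.1924404432671, 'fy': 337.1924404432671, 'cx': 278.5722391573782, 'cy': 210.62744488528017, 'hand_eye': array([[ 4.09305698e-04, -9.55788675e-01, -2.94054147e-01,
         7.67597191e-02],
       [ 9.99999902e-01,  3.40853762e-04,  2.84034395e-04,
        -4.14831593e-04],
       [-1.71247395e-04, -2.94054235e-01,  9.55788720e-01,
        -1.44423858e-01],
       [ 0.00000000e+00,  0.00000000e+00,  0.00000000e+00,
         1.00000000e+00]])}
```

View pics/scene0.png

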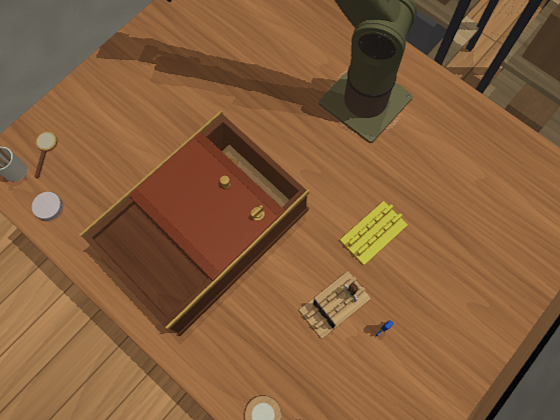

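View pics/top0.png

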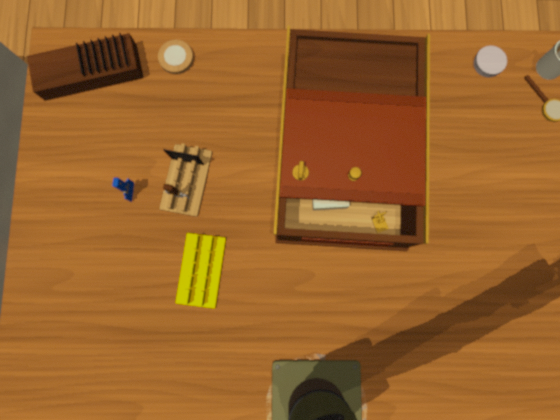

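Scene: cabinet at the centre with rear deck at lower left, knob (224,182), wing (257,213), maple rack (335,303). Top: cabinet corners near (288,31), (427,37), (424,245), (278,240); knob (355,173), wing (301,171); scraper handle about (172,188), glass slide (183,155). I'll enlarge these.

```bash
python3 - <<'E'
import cv2,numpy as np
t=cv2.imread("pics/top0.png");s=cv2.imread("pics/scene0.png")
c=lambda i,x,y,w,h,W,H:cv2.resize(i[y:y+h,x:x+w],(W,H),interpolation=cv2.INTER_CUBIC)
a=c(t,268,20,170,235,434,600)   # x2.553
b=c(t,150,135,73,90,243,300)    # x3.333
d=c(s,295,260,110,90,366,300)   # x3.33
o=np.zeros((600,800,3),np.uint8);o[:,:434]=a;o[:300,434:677]=b;o[300:,434:800]=d
cv2.imwrite("pics/c1.png",o)
E
```

```text
(no output)
```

View pics/c1.png

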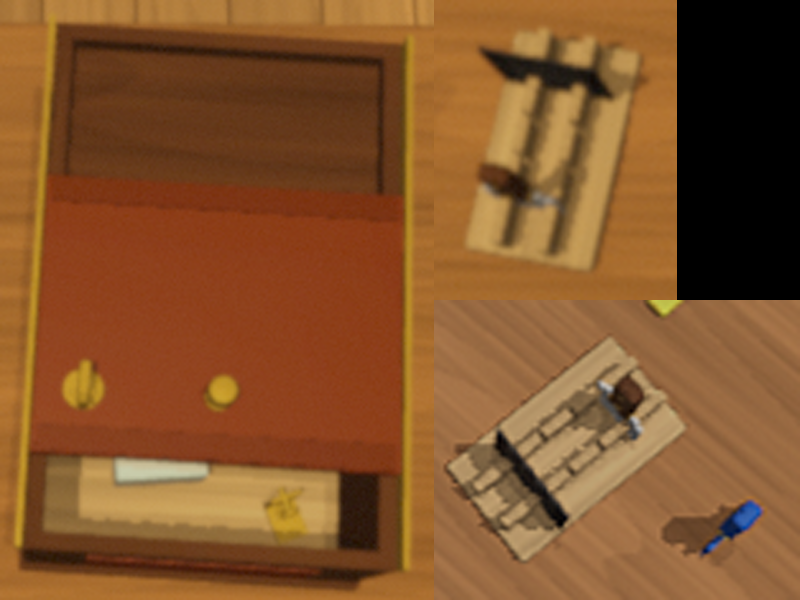

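```bash
cat >h.py <<'E'
import numpy as np,cv2
from plant import r
from scipy.spatial.transform import Rotation as R
def ray(n,u,v,st=None):
    p=r.camera_params(n);d=np.array([(u-p['cx'])/p['fx'],(v-p['cy'])/p['fy'],1])
    if n=='wrist':
        T=R.from_quat(st['eef_rot']).as_matrix();H=p['hand_eye']
        return st['tool_pos']+T@H[:3,3],T@H[:3,:3]@d
    return p['position'],R.from_quat(p['attitude']).as_matrix()@d
def at(n,u,v,z,st=None):
    o,d=ray(n,u,v,st);return o+d*(z-o[2])/d[2]
def proj(n,P,st=None):
    p=r.camera_params(n)
    if n=='wrist':
        T=R.from_quat(st['eef_rot']).as_matrix();H=p['hand_eye']
        o=st['tool_pos']+T@H[:3,3];M=T@H[:3,:3]
    else:o=p['position'];M=R.from_quat(p['attitude']).as_matrix()
    c=M.T@(np.asarray(P)-o);return c[:2]/c[2]*p['fx']+[p['cx'],p['cy']]
def tool(P,st,):  # world point -> tool-frame offset
    return R.from_quat(st['eef_rot']).inv().apply(np.asarray(P)-st['tool_pos'])
E
python3 - <<'E'
from h import *
np.set_printoptions(precision=4,suppress=True)
A=lambda x,y:(x/2.553+268,y/2.553+20)
B=lambda x,y:((x-434)/3.333+150,y/3.333+135)
D=lambda x,y:((x-434)/3.327+295,(y-300)/3.333+260)
k=at('top',*A(223,389),.202);w=at('top',*A(85,384),.2)
print('knob',k,'wing',w,np.linalg.norm(k-w),'sceneknob',at('scene',224,181,.202),at('scene',257,212,.2))
for c in[(52,25),(411,40),(407,570),(17,548)]:print('cab',at('top',*A(*c),.165))
for c in[(465,247),(592,270),(640,50),(515,30)]:print('rackT',at('top',*B(*c),.03))
for c in[(686,428),(610,338),(444,465),(524,562)]:print('rackS',at('scene',*D(*c),.03))
print('scr',at('top',*B(488,178),.132),at('scene',*D(632,383),.132))
for c in[(115,483),(207,474)]:print('blk',at('top',*A(*c),.056))
st=r.get_state();print(R.from_quat(st['eef_rot']).as_matrix())
E
```

```text
knob [ 0.5057 -0.0707  0.202 ] wing [0.51   0.0409 0.2   ] 0.11168550121977223 sceneknob [ 0.5112 -0.0697  0.202 ] [0.5171 0.0448 0.2   ]
cab [0.8469 0.0675 0.165 ]
cab [ 0.8342 -0.2523  0.165 ]
cab [ 0.3627 -0.2239  0.165 ]
cab [0.3801 0.0959 0.165 ]
rackT [0.4545 0.3768 0.03  ]
rackT [0.438  0.2845 0.03  ]
rackT [0.6025 0.2549 0.03  ]
rackT [0.6175 0.3479 0.03  ]
rackS [0.4646 0.382  0.03  ]
rackS [0.4482 0.292  0.03  ]
rackS [0.6107 0.2577 0.03  ]
rackS [0.6262 0.3521 0.03  ]
scr [0.4849 0.3359 0.132 ] [0.4864 0.3312 0.132 ]
blk [0.4512 0.0078 0.056 ]
blk [ 0.4598 -0.0774  0.056 ]
[[ 0.9167  0.3995 -0.0008]
 [ 0.3995 -0.9167  0.0014]
 [-0.0001 -0.0016 -1.    ]]
```

carry_out(plan=[{"rot":[0,0,0.12],"xyz":[0.032,-0.026,-0.004],"grip":0},{"rot":[0,0,0.24],"xyz":[0.064,-0.052,-0.008],"grip":0},{"rot":[0,0,0.36],"xyz":[0.096,-0.078,-0.012],"grip":0},{"rot":[0,0,0.468],"xyz":[0.128,-0.104,-0.016],"grip":0},{"rot":[0,0,0.468],"xyz":[0.16,-0.13,-0.02],"grip":0},{"rot":[0,0,0.468],"xyz":[0.192,-0.156,-0.024],"grip":0},{"rot":[0,0,0.468],"xyz":[0.224,-0.182,-0.028],"grip":0},{"rot":[0,0,0.468],"xyz":[0.256,-0.208,-0.03],"grip":0}])

```text
clock: 0.77
tool_pos: [0.4018, -0.2782, 0.269]
eef_rot: [1.0, -0.029, 0.0, 0.0]
contact_force: [1.1, 0.2, 0.6]
opening: 0.999
finger_force: 0.0
```

carry_out(plan=[{"rot":[0,0,0],"xyz":[0.014,-0.036,0],"grip":0},{"rot":[0,0,0],"xyz":[0.028,-0.072,0],"grip":0},{"rot":[0,0,0],"xyz":[0.043,-0.108,0],"grip":0},{"rot":[0,0,0],"xyz":[0.057,-0.144,0],"grip":0},{"rot":[0,0,0],"xyz":[0.071,-0.18,0],"grip":0},{"rot":[0,0,0],"xyz":[0.085,-0.214,0],"grip":0},{"rot":[0,0,0],"xyz":[0.085,-0.214,0],"grip":0},{"rot":[0,0,0],"xyz":[0.085,-0.214,0],"grip":0}])

```text
clock: 1.43
tool_pos: [0.4989, -0.0686, 0.2684]
eef_rot: [1.0, -0.026, -0.0, -0.0]
contact_force: [-0.6, -1.2, -0.1]
opening: 0.996
finger_force: 0.0
```

```bash
python3 - <<'E'
from h import *
st=r.get_state();im=r.snapshot("wrist")
print(st['tool_pos'],st['eef_rot'],st['opening'])
for P in[(.508,-.070,.202),(.5135,.043,.2)]:print(proj('wrist',P,st))
cv2.imwrite("pics/w1.png",im[:,:,::-1])
E
```

```text
[ 0.49892116 -0.06857482  0.26837068] [ 9.99668962e-01 -2.57244669e-02 -1.58129316e-04 -4.39637783e-04] 0.9962370259614532
[281.04228999 214.27921207]
[110.24261857 213.70145236]
```

View pics/w1.png

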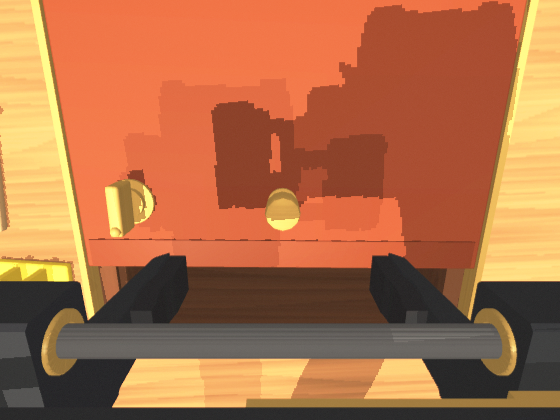

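The wrist picture shows the knob head's top disc at about (283,213), as predicted, and the wing at about (115,210). I'll descend and grip.

carry_out(plan=[{"rot":[0,0,0],"xyz":[0.009,0.003,0.03],"grip":0},{"rot":[0,0,0],"xyz":[0.009,0.003,0.06],"grip":0},{"rot":[0,0,0],"xyz":[0.009,0.003,0.08],"grip":0},{"rot":[0,0,0],"xyz":[0.009,0.003,0.09],"grip":60},{"rot":[0,0,0],"xyz":[0.009,0.003,0.09],"grip":255},{"rot":[0,0,0],"xyz":[0.009,0.003,0.09],"grip":255},{"rot":[0,0,0],"xyz":[0.009,0.003,0.09],"grip":255},{"rot":[0,0,0],"xyz":[0.009,0.003,0.09],"grip":255}], squeeze=20)

```text
clock: 2.15
tool_pos: [0.5077, -0.0756, 0.1797]
eef_rot: [1.0, -0.029, 0.001, 0.0]
contact_force: [0.0, 0.5, 0.6]
opening: 0.645
finger_force: 0.0
```

carry_out(plan=[{"rot":[0,0,0],"xyz":[0,0,0],"grip":255},{"rot":[0,0,0],"xyz":[0,0,0],"grip":255},{"rot":[0,0,0],"xyz":[0,0,0],"grip":255},{"rot":[0,0,0],"xyz":[0,0,0],"grip":255},{"rot":[0,0,0],"xyz":[0.015,0,0],"grip":255},{"rot":[0,0,0],"xyz":[0.035,0,0],"grip":255},{"rot":[0,0,0],"xyz":[0.06,0,0],"grip":255},{"rot":[0,0,0],"xyz":[0.085,0,0],"grip":255}])

```text
clock: 2.82
tool_pos: [0.5912, -0.0765, 0.1787]
eef_rot: [1.0, -0.027, -0.002, -0.002]
contact_force: [-2.7, 5.3, 1.8]
opening: 0.266
finger_force: 20.0
```

carry_out(plan=[{"rot":[0,0,0],"xyz":[0.02,0,0],"grip":255},{"rot":[0,0,0],"xyz":[0.038,0,0],"grip":255},{"rot":[0,0,0],"xyz":[0.048,0,0],"grip":255},{"rot":[0,0,0],"xyz":[0.053,0,0],"grip":255},{"rot":[0,0,0],"xyz":[0.058,0,0],"grip":255},{"rot":[0,0,0],"xyz":[0.062,0,0],"grip":255},{"rot":[0,0,0],"xyz":[0.064,0,0],"grip":255},{"rot":[0,0,0],"xyz":[0.064,0,0],"grip":255}])

```text
clock: 3.48
tool_pos: [0.654, -0.0802, 0.1787]
eef_rot: [1.0, -0.028, -0.002, -0.002]
contact_force: [-4.6, 5.4, 4.5]
opening: 0.261
finger_force: 20.0
```

carry_out(plan=[{"rot":[0,0,0],"xyz":[0.002,0,0],"grip":255},{"rot":[0,0,0],"xyz":[0.004,0,0],"grip":255},{"rot":[0,0,0],"xyz":[0.006,0,0],"grip":255},{"rot":[0,0,0],"xyz":[0.006,0,0],"grip":255}])

```text
clock: 3.82
tool_pos: [0.6541, -0.0802, 0.1785]
eef_rot: [1.0, -0.028, -0.009, -0.002]
contact_force: [-17.4, 7.1, 15.3]
opening: 0.266
finger_force: 20.0
```

carry_out(plan=[{"rot":[0,0,0],"xyz":[-0.006,0,0],"grip":120},{"rot":[0,0,0],"xyz":[-0.006,0,0],"grip":60},{"rot":[0,0,0],"xyz":[-0.006,0,0],"grip":60},{"rot":[0,0,0],"xyz":[-0.006,0,-0.03],"grip":60},{"rot":[0,0,0],"xyz":[-0.006,0,-0.065],"grip":0},{"rot":[0,0,0],"xyz":[-0.03,-0.01,-0.095],"grip":0},{"rot":[0,0,0],"xyz":[-0.06,-0.02,-0.12],"grip":0},{"rot":[0,0,0],"xyz":[-0.095,-0.03,-0.14],"grip":0}])

```text
clock: 4.48
tool_pos: [0.57, -0.0488, 0.3206]
eef_rot: [1.0, -0.029, 0.002, 0.0]
contact_force: [-0.0, 1.2, 0.0]
opening: 0.847
finger_force: 0.0
```

carry_out(plan=[{"rot":[0,0,0],"xyz":[-0.03,-0.005,0],"grip":0},{"rot":[0,0,0],"xyz":[-0.055,-0.008,0],"grip":0},{"rot":[0,0,0],"xyz":[-0.055,-0.008,0],"grip":0},{"rot":[0,0,0],"xyz":[-0.055,-0.008,0],"grip":0}])

```text
clock: 4.82
tool_pos: [0.5141, -0.0376, 0.3193]
eef_rot: [1.0, -0.029, 0.001, 0.0]
contact_force: [0.1, -0.9, 0.5]
opening: 1.004
finger_force: 0.0
```

```bash
python3 - <<'E'
from h import *
import json
st=r.get_state();im=r.snapshot("wrist")
print(st['tool_pos'],st['eef_rot'])
json.dump({k:list(map(float,st[k])) for k in('tool_pos','eef_rot')},open('s2.json','w'))
print(proj('wrist',(.49,-.035,.056),st))
cv2.imwrite("pics/w2.png",im[:,:,::-1])
E
```

```text
[ 0.5141001  -0.03764278  0.31933686] [ 9.99585674e-01 -2.87729044e-02  6.95095978e-04  3.40911028e-04]
[277.92297891 191.92593576]
```

View pics/w2.png

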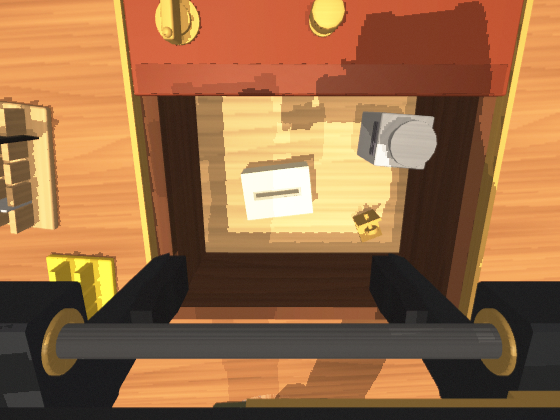

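The block's top has corners at about (243,174), (308,166), (313,212) and (249,220), with its slot running from (256,196) to (300,190). The lamp is at (397,140) and the bracket at (367,222), both well clear.

```bash
python3 - <<'E'
from h import *
import json
np.set_printoptions(precision=4,suppress=True)
st={k:np.array(v) for k,v in json.load(open('s2.json')).items()}
im=cv2.imread('pics/w2.png')
g=im[155:230,230:325].astype(int)
m=((g.min(2)>185)).astype(np.uint8)
n,l,s,c=cv2.connectedComponentsWithStats(m);k=1+np.argmax(s[1:,4]);m=(l==k).astype(np.uint8)
cs,h=cv2.findContours(m,cv2.RETR_CCOMP,cv2.CHAIN_APPROX_NONE)
cs=sorted(cs,key=cv2.contourArea)[-2:]
for c,nm in zip(cs,('slot','block')):
    w=np.array([at('wrist',u+230,v+155,.056,st)[:2] for u,v in c[:,0]],np.float32)
    print(nm,cv2.boundingRect(c),cv2.minAreaRect((w*1000).astype(np.float32)))
cv2.imwrite('pics/m.png',m*255)
for p in[(256,196),(300,190),(278,193)]:print(at('wrist',*p,.056,st))
E
```

```text
slot (23, 33, 47, 13) ((488.3232116699219, -32.361839294433594), (10.355486869812012, 58.326416015625), 4.023939609527588)
block (11, 11, 72, 54) ((488.2394714355469, -33.693992614746094), (60.40552520751953, 84.2379150390625), 3.4810471534729004)
[ 0.4863 -0.0074  0.056 ]
[ 0.4909 -0.0625  0.056 ]
[ 0.4886 -0.035   0.056 ]
```

```bash
python3 - <<'E'
from h import *
st=r.get_state();print(st['q'].round(3));s2={'tool_pos':st['tool_pos'],'eef_rot':st['eef_rot']}
print(proj('wrist',(.654,-.080,.202),st))
E
```

```text
[ 1.000e-03  4.420e-01 -2.700e-02  1.786e+00  1.500e-02  9.120e-01
 -1.661e+00]
[329.23799204   9.11437915]
```

carry_out(plan=[{"rot":[0,0,-0.12],"xyz":[-0.005,-0.04,0],"grip":0},{"rot":[0,0,-0.24],"xyz":[-0.01,-0.08,0],"grip":0},{"rot":[0,0,-0.36],"xyz":[-0.015,-0.12,0],"grip":0},{"rot":[0,0,-0.48],"xyz":[-0.02,-0.16,0],"grip":0},{"rot":[0,0,-0.6],"xyz":[-0.026,-0.2,0],"grip":0},{"rot":[0,0,-0.72],"xyz":[-0.032,-0.24,0],"grip":0},{"rot":[0,0,-0.84],"xyz":[-0.04,-0.28,0],"grip":0},{"rot":[0,0,-0.96],"xyz":[-0.045,-0.32,0],"grip":0}])

```text
clock: 5.53
tool_pos: [0.4887, 0.2872, 0.3184]
eef_rot: [0.899, 0.438, 0.001, -0.0]
contact_force: [0.8, 0.6, 0.0]
opening: 1.002
finger_force: 0.0
```

```bash
cat >>h.py <<'E'
def go(P,yawdeg):
    st=r.get_state();T=R.from_quat(st['eef_rot'])
    x=[np.cos(np.radians(yawdeg)),np.sin(np.radians(yawdeg)),0]
    D=R.from_matrix(np.c_[x,np.cross([0,0,-1],x),[0,0,-1]])
    print('pos',st['tool_pos'].round(4),'F',np.round(st['contact_force'],1),'xyz',tool(P,st).round(4),'rot',(T.inv()*D).as_rotvec().round(3))
E
python3 -c "
from h import *
go((.487,.33,.27),79.8)"
```

```text
pos [0.4887 0.2872 0.3184] F [0.8 0.6 0. ] xyz [ 0.0326 -0.0277  0.0484] rot [ 0.    -0.001 -0.485]
```

carry_out(plan=[{"rot":[0,0,-0.12],"xyz":[0.01,-0.009,0.016],"grip":0},{"rot":[0,0,-0.24],"xyz":[0.02,-0.018,0.032],"grip":0},{"rot":[0,0,-0.36],"xyz":[0.033,-0.028,0.048],"grip":0},{"rot":[0,0,-0.485],"xyz":[0.033,-0.028,0.048],"grip":0},{"rot":[0,0,-0.485],"xyz":[0.033,-0.028,0.048],"grip":0},{"rot":[0,0,-0.485],"xyz":[0.033,-0.028,0.048],"grip":0}])

```text
clock: 6.03
tool_pos: [0.4876, 0.3281, 0.2701]
eef_rot: [0.77, 0.638, 0.0, -0.0]
contact_force: [0.4, -1.1, -0.4]
opening: 1.0
finger_force: 0.0
```

```bash
python3 - <<'E'
from h import *
import json
st=r.get_state();im=r.snapshot("wrist")
print(st['tool_pos'],st['eef_rot'])
json.dump({k:list(map(float,st[k])) for k in('tool_pos','eef_rot')},open('s3.json','w'))
print(proj('wrist',(.487,.33,.132),st))
cv2.imwrite("pics/w3.png",cv2.resize(im[100:330,130:430,::-1],None,fx=2.5,fy=2.5,interpolation=cv2.INTER_CUBIC))
E
```

```text
[0.4875893  0.32813596 0.27007588] [ 7.70370124e-01  6.37596925e-01  1.17512443e-04 -1.40146017e-04]
[277.05998206 197.57490261]
```

View pics/w3.png

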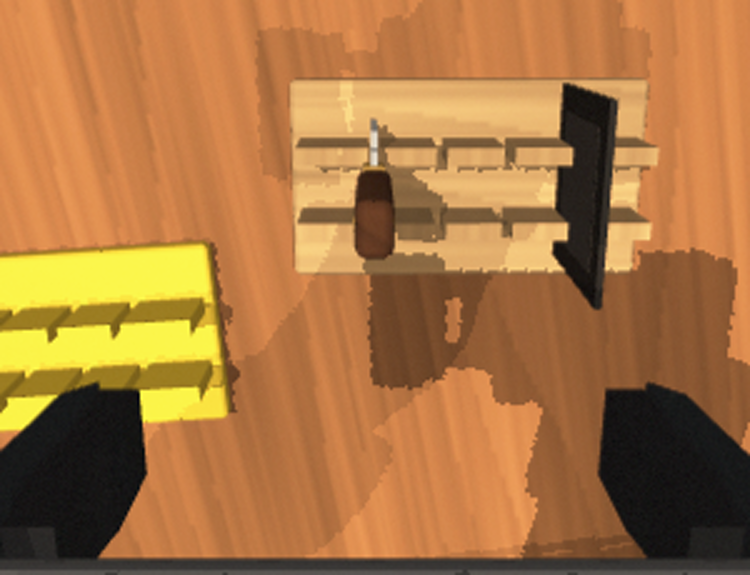

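Scraper's handle top is at crop (375,230), about pixel (280,192), and squares up with the tool axes. The glass slide at crop (590,195) is clear.

```bash
python3 - <<'E'
from h import *
import json
st={k:np.array(v) for k,v in json.load(open('s3.json')).items()}
P=at('wrist',280,192,.132,st);print(P)
for c in[(374,120),(374,165)]:print('blade',at('wrist',130+c[0]/2.5,100+c[1]/2.5,.058,st))
go((P[0],P[1],.099),79.8)
E
```

```text
[0.49042303 0.33440719 0.132     ]
blade [0.49571567 0.36292153 0.058     ]
blade [0.49219994 0.34431419 0.058     ]
pos [0.4876 0.3279 0.2705] F [-0.1 -0.6  1. ] xyz [0.0069 0.0014 0.1716] rot [ 0.001 -0.    -0.01 ]
```

carry_out(plan=[{"rot":[0,0,0],"xyz":[0.009,0.002,0.04],"grip":40},{"rot":[0,0,0],"xyz":[0.009,0.002,0.08],"grip":60},{"rot":[0,0,0],"xyz":[0.009,0.002,0.115],"grip":80},{"rot":[0,0,0],"xyz":[0.009,0.002,0.145],"grip":80},{"rot":[0,0,0],"xyz":[0.009,0.002,0.165],"grip":80},{"rot":[0,0,0],"xyz":[0.009,0.002,0.171],"grip":80},{"rot":[0,0,0],"xyz":[0.009,0.002,0.171],"grip":160},{"rot":[0,0,0],"xyz":[0.009,0.002,0.171],"grip":255}], squeeze=8)

```text
clock: 6.75
tool_pos: [0.4909, 0.337, 0.1008]
eef_rot: [0.769, 0.639, 0.001, 0.0]
contact_force: [0.3, 0.2, 0.3]
opening: 0.559
finger_force: 0.0
```

carry_out(plan=[{"rot":[0,0,0],"xyz":[0,0,0],"grip":255},{"rot":[0,0,0],"xyz":[0,0,0],"grip":255},{"rot":[0,0,0],"xyz":[0,0,0],"grip":255},{"rot":[0,0,0],"xyz":[0,0,0],"grip":255},{"rot":[0,0,0],"xyz":[0,0,0],"grip":255}])

```text
clock: 7.17
tool_pos: [0.49, 0.3368, 0.1003]
eef_rot: [0.769, 0.639, 0.0, 0.0]
contact_force: [-0.6, 0.3, -0.7]
opening: 0.182
finger_force: 0.0
```

carry_out(plan=[{"rot":[0,0,0],"xyz":[0,0,0],"grip":255},{"rot":[0,0,0],"xyz":[0,0,0],"grip":255},{"rot":[0,0,0],"xyz":[0,0,0],"grip":255},{"rot":[0,0,0],"xyz":[0,0,0],"grip":255}], squeeze=35)

```text
clock: 7.5
tool_pos: [0.49, 0.3368, 0.1001]
eef_rot: [0.769, 0.64, 0.0, 0.0]
contact_force: [-0.6, -0.6, 5.7]
opening: 0.155
finger_force: 35.0
```

carry_out(plan=[{"rot":[0,0,0],"xyz":[0,0,-0.01],"grip":255},{"rot":[0,0,0],"xyz":[0,0,-0.03],"grip":255},{"rot":[0,0,0],"xyz":[0,0,-0.06],"grip":255},{"rot":[0,0,0],"xyz":[0,0,-0.1],"grip":255},{"rot":[0,0,0],"xyz":[0,0,-0.14],"grip":255},{"rot":[0,0,0],"xyz":[0,0,-0.18],"grip":255},{"rot":[0,0,0],"xyz":[0,0,-0.21],"grip":255},{"rot":[0,0,0],"xyz":[0,0,-0.21],"grip":255}])

```text
clock: 8.17
tool_pos: [0.4918, 0.3393, 0.3168]
eef_rot: [0.769, 0.639, 0.006, -0.0]
contact_force: [0.7, 0.9, -0.8]
opening: 0.151
finger_force: 35.0
```

```bash
python3 - <<'E'
from h import *
st=r.get_state();im=r.snapshot("wrist");print(st['opening'],st['finger_force'])
a=cv2.resize(im[100:400,130:430,::-1],(400,400))
b=cv2.resize(r.snapshot("scene")[200:350,280:430,::-1],(400,400),interpolation=cv2.INTER_CUBIC)
cv2.imwrite("pics/w4.png",np.hstack([a,b]))
go((.4882,-.0335,.309),94.2)
E
```

```text
0.15071721055686454 34.99887714162469
pos [0.4898 0.3367 0.3107] F [-0.8 -0.1 -1.9] xyz [-0.3643  0.0658  0.0014] rot [ 0.002 -0.001 -0.256]
```

View pics/w4.png

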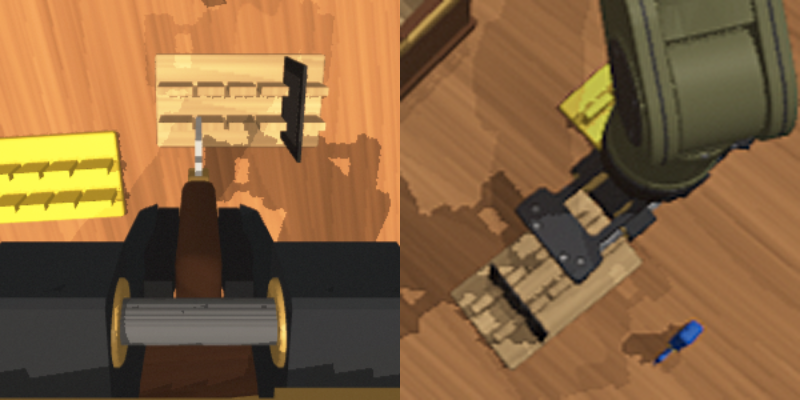

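Scraper is held squarely, with its blade at left-crop (198,118)-(198,178), and the slide stays in the rack. I'm moving over the block.

carry_out(plan=[{"rot":[0,0,-0.05],"xyz":[-0.025,0.0045,0],"grip":255},{"rot":[0,0,-0.1],"xyz":[-0.06,0.011,0],"grip":255},{"rot":[0,0,-0.15],"xyz":[-0.1,0.018,0],"grip":255},{"rot":[0,0,-0.2],"xyz":[-0.14,0.0255,0],"grip":255},{"rot":[0,0,-0.256],"xyz":[-0.18,0.033,0],"grip":255},{"rot":[0,0,-0.256],"xyz":[-0.22,0.04,0],"grip":255},{"rot":[0,0,-0.256],"xyz":[-0.26,0.047,0],"grip":255},{"rot":[0,0,-0.256],"xyz":[-0.29,0.0525,0],"grip":255}])

```text
clock: 8.93
tool_pos: [0.4865, 0.0373, 0.3076]
eef_rot: [0.682, 0.731, -0.003, -0.001]
contact_force: [0.2, 0.0, -1.2]
opening: 0.16
finger_force: 35.0
```

```bash
python3 -c "
from h import *
go((.4881,-.0305,.2),94.2)"
```

```text
pos [0.4865 0.0373 0.3076] F [ 0.2  0.  -1.2] xyz [-0.0675 -0.0026  0.1077] rot [-0.006  0.002 -0.003]
```

carry_out(plan=[{"rot":[0,0,0],"xyz":[-0.035,-0.001,0],"grip":255},{"rot":[0,0,0],"xyz":[-0.06,-0.002,0.01],"grip":255},{"rot":[0,0,0],"xyz":[-0.067,-0.002,0.04],"grip":255},{"rot":[0,0,0],"xyz":[-0.067,-0.002,0.075],"grip":255},{"rot":[0,0,0],"xyz":[-0.067,-0.002,0.105],"grip":255},{"rot":[0,0,0],"xyz":[-0.067,-0.002,0.125],"grip":255},{"rot":[0,0,0],"xyz":[-0.067,-0.002,0.135],"grip":255},{"rot":[0,0,0],"xyz":[-0.067,-0.002,0.135],"grip":255}])

```text
clock: 9.6
tool_pos: [0.488, -0.0254, 0.171]
eef_rot: [0.681, 0.733, -0.003, -0.003]
contact_force: [-0.4, 0.4, -1.5]
opening: 0.153
finger_force: 35.0
```

```bash
python3 - <<'E'
from h import *
go((.4881,-.0305,.104),94.2)
st=r.get_state();im=r.snapshot("wrist")
print(proj('wrist',(.4883,-.0335,.056),st))
cv2.imwrite("pics/w5.png",cv2.resize(im[120:320,180:380,::-1],(600,600),interpolation=cv2.INTER_CUBIC))
E
```

```text
pos [ 0.488  -0.0254  0.171 ] F [-0.4  0.4 -1.5] xyz [-0.0052  0.0003  0.067 ] rot [-0.009 -0.     0.   ]
[278.81261412 216.56112142]
```

View pics/w5.png

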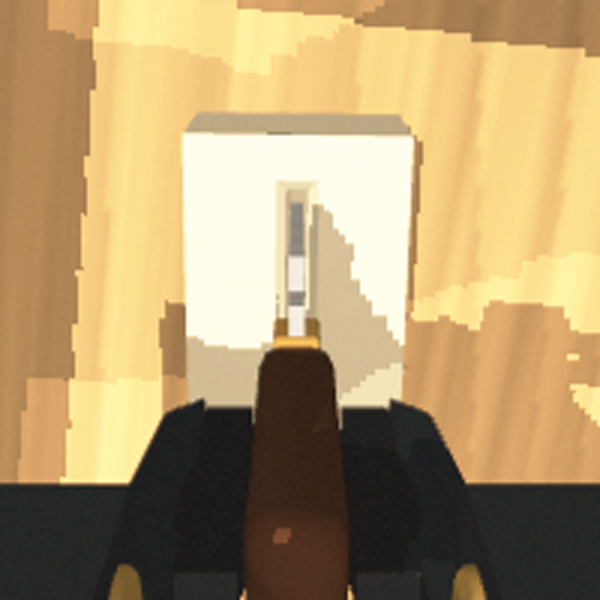

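Blade at crop x≈297 lines up with the slot (277–318) and parallel to it. It needs about 5 mm towards −tool x, then down.

carry_out(plan=[{"rot":[0,0,0],"xyz":[-0.005,0,0.005],"grip":255},{"rot":[0,0,0],"xyz":[-0.005,0,0.015],"grip":255},{"rot":[0,0,0],"xyz":[-0.005,0,0.022],"grip":255},{"rot":[0,0,0],"xyz":[-0.005,0,0.027],"grip":255},{"rot":[0,0,0],"xyz":[-0.005,0,0.031],"grip":255},{"rot":[0,0,0],"xyz":[-0.005,0,0.035],"grip":255},{"rot":[0,0,0],"xyz":[-0.005,0,0.038],"grip":255},{"rot":[0,0,0],"xyz":[-0.005,0,0.038],"grip":255}])

```text
clock: 10.32
tool_pos: [0.4964, -0.0294, 0.1416]
eef_rot: [0.681, 0.733, 0.004, 0.005]
contact_force: [-3.2, -1.0, 42.0]
opening: 0.162
finger_force: 34.9
```

carry_out(plan=[{"rot":[0,0,0],"xyz":[0,0,-0.012],"grip":255},{"rot":[0,0,0],"xyz":[0,0,-0.025],"grip":255},{"rot":[0,0,0],"xyz":[0,0,-0.025],"grip":255},{"rot":[0,0,0],"xyz":[0,0,-0.025],"grip":255}])

```text
clock: 10.65
tool_pos: [0.4924, -0.0301, 0.1621]
eef_rot: [0.681, 0.732, 0.001, 0.001]
contact_force: [-0.2, -0.3, -1.7]
opening: 0.154
finger_force: 34.8
```

```bash
python3 - <<'E'
from h import *
go((.4881,-.0305,.104),94.2)
st=r.get_state();im=r.snapshot("wrist")
print(st['q'].round(3),st['contact_force'])
cv2.imwrite("pics/w6.png",np.hstack([cv2.resize(im[120:320,180:380,::-1],(400,400),interpolation=cv2.INTER_CUBIC),cv2.resize(r.snapshot('top')[100:300,230:430,::-1],(400,400))]))
E
```

```text
pos [ 0.4924 -0.0301  0.1621] F [-0.2 -0.3 -1.7] xyz [-0.0001 -0.0044  0.0581] rot [ 0.002  0.    -0.   ]
[ 0.217  0.665 -0.4    2.027  0.487  0.54  -0.457] [-0.15284952 -0.30025867 -1.67792277]
```

View pics/w6.png

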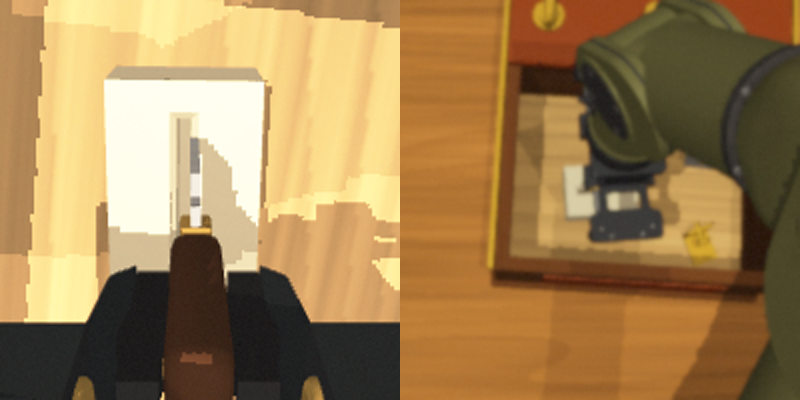

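The blade now sits about 4.5 mm to the +x side of the slot and the block is unmoved. I'll check whether the arm is still settling.

carry_out(plan=[{"rot":[0,0,0],"xyz":[0,0,0],"grip":255},{"rot":[0,0,0],"xyz":[0,0,0],"grip":255},{"rot":[0,0,0],"xyz":[0,0,0],"grip":255},{"rot":[0,0,0],"xyz":[0,0,0],"grip":255}])

```text
clock: 11.08
tool_pos: [0.4917, -0.03, 0.1613]
eef_rot: [0.681, 0.732, -0.0, -0.0]
contact_force: [-0.2, -0.6, -1.4]
opening: 0.156
finger_force: 34.8
```

```bash
python3 - <<'E'
from h import *
go((.4881,-.0305,.145),94.2)
st=r.get_state();print(st['qd'].round(3),st['moment'])
E
```

```text
pos [ 0.4917 -0.03    0.1613] F [-0.2 -0.6 -1.4] xyz [-0.0003 -0.0036  0.0163] rot [-0.001 -0.    -0.   ]
[ 0.    -0.003 -0.002 -0.002  0.001  0.001  0.002] [-0.06852457 -0.09139712  0.00697548]
```

carry_out(plan=[{"rot":[0,0,0],"xyz":[0,-0.003,0.003],"grip":255},{"rot":[0,0,0],"xyz":[0,-0.003,0.006],"grip":255},{"rot":[0,0,0],"xyz":[0,-0.003,0.009],"grip":255},{"rot":[0,0,0],"xyz":[0,-0.003,0.009],"grip":255},{"rot":[0,0,0],"xyz":[0,-0.003,0.009],"grip":255},{"rot":[0,0,0],"xyz":[0,-0.003,0.009],"grip":255},{"rot":[0,0,0],"xyz":[0,-0.003,0.009],"grip":255},{"rot":[0,0,0],"xyz":[0,-0.003,0.009],"grip":255}])

```text
clock: 11.75
tool_pos: [0.489, -0.0302, 0.1528]
eef_rot: [0.681, 0.732, 0.0, 0.0]
contact_force: [-0.4, 0.7, -1.0]
opening: 0.158
finger_force: 34.8
```

```bash
python3 - <<'E'
from h import *
go((.4881,-.0305,.145),94.2)
st=r.get_state();im=r.snapshot("wrist");cv2.imwrite("pics/w7.png",im[:,:,::-1])
print(st['qd'].round(3))
# column profiles across slot/blade rows
g=im.astype(int).sum(2)//3
for v in(172,176,180,184,188,192,196,200):print(v,g[v,264:294])
E
```

```text
pos [ 0.489  -0.0302  0.1528] F [-0.4  0.7 -1. ] xyz [-0.0002 -0.0009  0.0078] rot [ 0.  0. -0.]
[-0.002 -0.002 -0.001  0.     0.002  0.001 -0.001]
172 [250 250 250 250 250 250 250 250 250 250 250 250 250 250 250 250 250 250
 250 250 250 250 250 250 250 250 250 250 250 250]
176 [250 250 250 250 250 250 249 250 250 249 250 250 250 250 250 250 250 250
 250 250 250 250 250 250 250 250 250 250 250 250]
180 [250 250 250 250 247 226 223 220 216 215 216 216 216 215 216 216 215 215
 226 236 245 250 250 250 250 250 250 250 250 250]
184 [250 250 250 250 247 228 225 225 225 169 191 193 192 192 193 193 222 236
 237 237 244 250 250 250 250 250 250 250 250 250]
188 [250 250 249 250 247 227 225 225 225 169 191 174 172 171 171 192 222 236
 238 238 247 249 249 250 250 250 250 250 250 250]
192 [250 250 249 249 247 227 225 224 224 170 191 144 139 139 138 165 162 164
 165 165 202 210 249 250 249 249 249 250 249 250]
196 [249 249 249 249 246 227 224 224 209 166 189 143 140 139 140 152 161 165
 165 164 185 192 249 249 249 250 250 250 249 250]
200 [250 249 249 249 246 227 224 225 208 179 190 144 138 138 139 138 164 165
 164 165 186 192 194 193 193 209 209 248 249 249]
```

Blade centre (column 277) is within 0.4 mm of the slot centre (276.4). I'll lower slowly.

carry_out(plan=[{"rot":[0,0,0],"xyz":[0,-0.0005,0.003],"grip":255},{"rot":[0,0,0],"xyz":[0,-0.0005,0.005],"grip":255},{"rot":[0,0,0],"xyz":[0,-0.0005,0.007],"grip":255},{"rot":[0,0,0],"xyz":[0,-0.0005,0.009],"grip":255},{"rot":[0,0,0],"xyz":[0,-0.0005,0.011],"grip":255},{"rot":[0,0,0],"xyz":[0,-0.0005,0.012],"grip":255},{"rot":[0,0,0],"xyz":[0,-0.0005,0.012],"grip":255},{"rot":[0,0,0],"xyz":[0,-0.0005,0.012],"grip":255}])

```text
clock: 12.47
tool_pos: [0.4884, -0.0303, 0.1407]
eef_rot: [0.681, 0.732, -0.0, 0.0]
contact_force: [-0.3, 0.4, -1.5]
opening: 0.154
finger_force: 34.8
```

carry_out(plan=[{"rot":[0,0,0],"xyz":[0,0,0.002],"grip":255},{"rot":[0,0,0],"xyz":[0,0,0.004],"grip":255},{"rot":[0,0,0],"xyz":[0,0,0.006],"grip":255},{"rot":[0,0,0],"xyz":[0,0,0.008],"grip":255},{"rot":[0,0,0],"xyz":[0,0,0.01],"grip":255},{"rot":[0,0,0],"xyz":[0,0,0.012],"grip":255},{"rot":[0,0,0],"xyz":[0,0,0.012],"grip":255},{"rot":[0,0,0],"xyz":[0,0,0.012],"grip":255}])

```text
clock: 13.13
tool_pos: [0.4883, -0.0303, 0.1286]
eef_rot: [0.681, 0.732, -0.0, -0.0]
contact_force: [-0.4, 0.6, -1.6]
opening: 0.154
finger_force: 34.8
```

Going in without resistance; 18–19 mm to go.

carry_out(plan=[{"rot":[0,0,0],"xyz":[0,0,0.002],"grip":255},{"rot":[0,0,0],"xyz":[0,0,0.004],"grip":255},{"rot":[0,0,0],"xyz":[0,0,0.006],"grip":255},{"rot":[0,0,0],"xyz":[0,0,0.008],"grip":255},{"rot":[0,0,0],"xyz":[0,0,0.01],"grip":255},{"rot":[0,0,0],"xyz":[0,0,0.012],"grip":255},{"rot":[0,0,0],"xyz":[0,0,0.014],"grip":255},{"rot":[0,0,0],"xyz":[0,0,0.014],"grip":255}])

```text
clock: 13.8
tool_pos: [0.4882, -0.0303, 0.1143]
eef_rot: [0.681, 0.732, -0.0, -0.0]
contact_force: [0.3, -0.2, -1.8]
opening: 0.156
finger_force: 34.8
```

carry_out(plan=[{"rot":[0,0,0],"xyz":[0,0,0.001],"grip":255},{"rot":[0,0,0],"xyz":[0,0,0.002],"grip":255},{"rot":[0,0,0],"xyz":[0,0,0.003],"grip":255},{"rot":[0,0,0],"xyz":[0,0,0.004],"grip":255},{"rot":[0,0,0],"xyz":[0,0,0.004],"grip":255}])

```text
clock: 14.22
tool_pos: [0.4883, -0.0303, 0.1106]
eef_rot: [0.681, 0.732, -0.0, -0.0]
contact_force: [-0.4, 0.1, -0.9]
opening: 0.155
finger_force: 34.8
```

carry_out(plan=[{"rot":[0,0,0],"xyz":[0,0,0.001],"grip":255},{"rot":[0,0,0],"xyz":[0,0,0.002],"grip":255},{"rot":[0,0,0],"xyz":[0,0,0.003],"grip":255},{"rot":[0,0,0],"xyz":[0,0,0.003],"grip":255}])

```text
clock: 14.55
tool_pos: [0.4886, -0.0304, 0.1083]
eef_rot: [0.681, 0.732, 0.0, 0.0]
contact_force: [-1.7, -0.5, 6.6]
opening: 0.16
finger_force: 34.8
```

carry_out(plan=[{"rot":[0,0,0],"xyz":[0,0,0.001],"grip":255},{"rot":[0,0,0],"xyz":[0,0,0.0015],"grip":255},{"rot":[0,0,0],"xyz":[0,0,0.0015],"grip":255}])

```text
clock: 14.8
tool_pos: [0.4891, -0.0303, 0.1082]
eef_rot: [0.681, 0.732, 0.0, 0.001]
contact_force: [-3.2, -0.3, 22.2]
opening: 0.16
finger_force: 34.9
```

Firm stop, so it is home. I'm releasing and rising.

carry_out(plan=[{"rot":[0,0,0],"xyz":[0,0,-0.0025],"grip":255},{"rot":[0,0,0],"xyz":[0,0,-0.0025],"grip":200},{"rot":[0,0,0],"xyz":[0,0,-0.0025],"grip":120},{"rot":[0,0,0],"xyz":[0,0,-0.0025],"grip":100},{"rot":[0,0,0],"xyz":[0,0,-0.0025],"grip":100},{"rot":[0,0,0],"xyz":[0,0,-0.0025],"grip":100}])

```text
clock: 15.3
tool_pos: [0.4883, -0.0303, 0.1085]
eef_rot: [0.681, 0.732, -0.0, -0.0]
contact_force: [-0.6, 0.7, 0.0]
opening: 0.495
finger_force: 0.0
```

carry_out(plan=[{"rot":[0,0,0],"xyz":[0,0,-0.01],"grip":100},{"rot":[0,0,0],"xyz":[0,0,-0.04],"grip":100},{"rot":[0,0,0],"xyz":[0,0,-0.08],"grip":100},{"rot":[0,0,0],"xyz":[0,0,-0.12],"grip":60},{"rot":[0,0,0],"xyz":[0,0,-0.15],"grip":60},{"rot":[0,0,0],"xyz":[0,0,-0.16],"grip":0},{"rot":[0,0,0],"xyz":[0,0,-0.16],"grip":0}])

```text
clock: 15.88
tool_pos: [0.4901, -0.0301, 0.2714]
eef_rot: [0.681, 0.732, 0.002, 0.002]
contact_force: [-1.1, 0.3, -0.8]
opening: 0.884
finger_force: 0.0
```

```bash
python3 - <<'E'
from h import *
st=r.get_state();im=r.snapshot("wrist");cv2.imwrite("pics/w8.png",im[:,:,::-1])
# scraper top predicted z .142
print('opening',st['opening'],'q7',st['q'][6],proj('wrist',(.4883,-.0335,.142),st))
b=im[150:300,230:330].astype(int);m=(b.max(2)<110)&(b[:,:,0]>b[:,:,2]+15)
ys,xs=np.nonzero(m);print('dark-brown box',xs.min()+230,xs.max()+230,ys.min()+150,ys.max()+150,len(xs))
go((.654,-.080,.25),176.7);go((.654,-.080,.25),-3.3)
E
```

```text
opening 0.8840090487119823 q7 -0.3302999771093149 [274.63260027 205.60767522]
dark-brown box 269 283 179 215 274
pos [ 0.4889 -0.0304  0.2695] F [ 0.2 -0.1 -0.6] xyz [-0.0614  0.161   0.0199] rot [ 0.002  0.002 -1.441]
pos [ 0.4889 -0.0304  0.2695] F [ 0.2 -0.1 -0.6] xyz [-0.0614  0.161   0.0199] rot [ 0.002 -0.002  1.701]
```

Scraper stands in the slot. Next the knob, with the tool turned for the later lock turn.

carry_out(plan=[{"rot":[0,0,-0.12],"xyz":[-0.008,0.02,0],"grip":0},{"rot":[0,0,-0.24],"xyz":[-0.016,0.04,0],"grip":0},{"rot":[0,0,-0.36],"xyz":[-0.024,0.06,0],"grip":0},{"rot":[0,0,-0.48],"xyz":[-0.032,0.08,0],"grip":0},{"rot":[0,0,-0.6],"xyz":[-0.04,0.1,0],"grip":0},{"rot":[0,0,-0.72],"xyz":[-0.048,0.12,0],"grip":0},{"rot":[0,0,-0.84],"xyz":[-0.056,0.14,0],"grip":0},{"rot":[0,0,-0.96],"xyz":[-0.061,0.161,0],"grip":0}])

```text
clock: 16.6
tool_pos: [0.6531, -0.0808, 0.2657]
eef_rot: [0.263, 0.965, -0.001, -0.002]
contact_force: [-0.3, 0.5, -0.1]
opening: 0.993
finger_force: 0.0
```

carry_out(plan=[{"rot":[0,0,-0.12],"xyz":[0,0,0],"grip":0},{"rot":[0,0,-0.24],"xyz":[0,0,0],"grip":0},{"rot":[0,0,-0.36],"xyz":[0,0,0],"grip":0},{"rot":[0,0,-0.48],"xyz":[0,0,0],"grip":0},{"rot":[0,0,-0.48],"xyz":[0,0,0],"grip":0},{"rot":[0,0,-0.48],"xyz":[0,0,0],"grip":0}])

```text
clock: 17.1
tool_pos: [0.6526, -0.0793, 0.2665]
eef_rot: [0.03, 1.0, 0.0, -0.002]
contact_force: [-0.5, -0.2, -0.4]
opening: 1.006
finger_force: 0.0
```

```bash
python3 -c "
from h import *
go((.654,-.080,.178),176.7)
print(r.get_state()['q'].round(2))"
```

```text
pos [ 0.6526 -0.0793  0.2665] F [-0.5 -0.2 -0.4] xyz [-0.0017 -0.0006  0.0885] rot [ 0.    -0.003 -0.003]
[ 0.47  0.83 -0.87  1.4   0.64  1.21  1.04]
```

carry_out(plan=[{"rot":[0,0,0],"xyz":[-0.0015,-0.0005,0.03],"grip":0},{"rot":[0,0,0],"xyz":[-0.0015,-0.0005,0.055],"grip":60},{"rot":[0,0,0],"xyz":[-0.0015,-0.0005,0.075],"grip":90},{"rot":[0,0,0],"xyz":[-0.0015,-0.0005,0.087],"grip":120},{"rot":[0,0,0],"xyz":[-0.0015,-0.0005,0.087],"grip":255},{"rot":[0,0,0],"xyz":[-0.0015,-0.0005,0.087],"grip":255},{"rot":[0,0,0],"xyz":[-0.0015,-0.0005,0.087],"grip":255},{"rot":[0,0,0],"xyz":[-0.0015,-0.0005,0.087],"grip":255}], squeeze=20)

```text
clock: 17.77
tool_pos: [0.6558, -0.0796, 0.1833]
eef_rot: [0.029, 1.0, 0.0, 0.001]
contact_force: [0.4, 0.7, 0.4]
opening: 0.491
finger_force: 0.0
```

carry_out(plan=[{"rot":[0,0,0],"xyz":[0,0,0],"grip":255},{"rot":[0,0,0],"xyz":[0,0,0],"grip":255},{"rot":[0,0,0],"xyz":[0.01,0,0],"grip":255},{"rot":[0,0,0],"xyz":[0.03,0,0],"grip":255},{"rot":[0,0,0],"xyz":[0.055,0,0],"grip":255},{"rot":[0,0,0],"xyz":[0.08,0,0],"grip":255},{"rot":[0,0,0],"xyz":[0.105,0,0],"grip":255},{"rot":[0,0,0],"xyz":[0.125,0,0],"grip":255}])

```text
clock: 18.43
tool_pos: [0.5296, -0.0728, 0.1824]
eef_rot: [0.029, 1.0, 0.0, 0.001]
contact_force: [2.6, -0.3, -3.6]
opening: 0.261
finger_force: 20.0
```

carry_out(plan=[{"rot":[0,0,0],"xyz":[0.025,0,0],"grip":255},{"rot":[0,0,0],"xyz":[0.05,0,0],"grip":255},{"rot":[0,0,0],"xyz":[0.07,0,0],"grip":255},{"rot":[0,0,0],"xyz":[0.085,0,0],"grip":255},{"rot":[0,0,0],"xyz":[0.093,0,0],"grip":255},{"rot":[0,0,0],"xyz":[0.098,0,0],"grip":255},{"rot":[0,0,0],"xyz":[0.102,0,0],"grip":255},{"rot":[0,0,0],"xyz":[0.102,0,0],"grip":255}])

```text
clock: 19.1
tool_pos: [0.4287, -0.0668, 0.1823]
eef_rot: [0.029, 1.0, -0.0, 0.001]
contact_force: [-1.0, -0.9, 8.3]
opening: 0.264
finger_force: 20.0
```

carry_out(plan=[{"rot":[0,0,0],"xyz":[0.001,0,0],"grip":255},{"rot":[0,0,0],"xyz":[0.003,0,0],"grip":255},{"rot":[0,0,0],"xyz":[0.004,0,0],"grip":255},{"rot":[0,0,0],"xyz":[0.004,0,0],"grip":255}])

```text
clock: 19.43
tool_pos: [0.4255, -0.0667, 0.1823]
eef_rot: [0.029, 1.0, -0.0, 0.001]
contact_force: [1.2, -1.1, 6.3]
opening: 0.262
finger_force: 20.0
```

carry_out(plan=[{"rot":[0,0,0],"xyz":[0.002,0,0],"grip":255},{"rot":[0,0,0],"xyz":[0.004,0,0],"grip":255},{"rot":[0,0,0],"xyz":[0.005,0,0],"grip":255},{"rot":[0,0,0],"xyz":[0.005,0,0],"grip":255},{"rot":[0,0,0],"xyz":[0.005,0,0],"grip":255}])

```text
clock: 19.85
tool_pos: [0.4225, -0.0664, 0.1823]
eef_rot: [0.029, 1.0, 0.0, 0.003]
contact_force: [5.9, -2.9, 1.7]
opening: 0.267
finger_force: 20.0
```

carry_out(plan=[{"rot":[0,0,0],"xyz":[0.002,0,0],"grip":255},{"rot":[0,0,0],"xyz":[0.004,0,0],"grip":255},{"rot":[0,0,0],"xyz":[0.004,0,0],"grip":255},{"rot":[0,0,0],"xyz":[0.004,0,0],"grip":255}])

```text
clock: 20.18
tool_pos: [0.4223, -0.0664, 0.1823]
eef_rot: [0.03, 1.0, 0.001, 0.006]
contact_force: [16.3, -4.4, -10.1]
opening: 0.265
finger_force: 20.0
```

```bash
python3 - <<'E'
from h import *
st=r.get_state();print(st['tool_pos'],st['contact_force'])
im=r.snapshot("wrist");t=r.snapshot("top")
cv2.imwrite("pics/t9.png",np.hstack([cv2.resize(t[20:260,265:440,::-1],(437,600),interpolation=cv2.INTER_CUBIC),cv2.resize(im[:,:,::-1],(363,600))]))
E
```

```text
[ 0.42233463 -0.06636919  0.18234127] [ 16.32697187  -4.4379725  -10.07393227]
```

carry_out(plan=[{"rot":[0,0,0],"xyz":[-0.004,0,0],"grip":150},{"rot":[0,0,0],"xyz":[-0.004,0,0],"grip":60},{"rot":[0,0,0],"xyz":[-0.004,0,0],"grip":60},{"rot":[0,0,0],"xyz":[-0.004,0,-0.03],"grip":60},{"rot":[0,0,0],"xyz":[-0.004,0.02,-0.065],"grip":30},{"rot":[0,0,0],"xyz":[-0.004,0.06,-0.085],"grip":0},{"rot":[0,0,0],"xyz":[-0.004,0.095,-0.09],"grip":0},{"rot":[0,0,0],"xyz":[-0.004,0.113,-0.09],"grip":0}])

```text
clock: 20.95
tool_pos: [0.426, 0.0513, 0.2739]
eef_rot: [0.027, 1.0, 0.002, 0.002]
contact_force: [-0.2, -0.2, -0.1]
opening: 0.844
finger_force: 0.0
```

carry_out(plan=[{"rot":[0,0,0],"xyz":[0,0,0],"grip":0},{"rot":[0,0,0],"xyz":[0,0,0],"grip":0},{"rot":[0,0,0],"xyz":[0,0,0],"grip":0}])

```text
clock: 21.2
tool_pos: [0.4247, 0.0451, 0.271]
eef_rot: [0.029, 1.0, -0.001, -0.001]
contact_force: [-0.6, 0.6, 0.3]
opening: 0.998
finger_force: 0.0
```

```bash
python3 - <<'E'
from h import *
import json
st=r.get_state();im=r.snapshot("wrist")
json.dump({k:list(map(float,st[k])) for k in('tool_pos','eef_rot')},open('s10.json','w'))
print(st['tool_pos'],st['eef_rot'],proj('wrist',(.4335,.046,.2),st),proj('wrist',(.427,-.067,.202),st))
cv2.imwrite("pics/w10.png",im[:,:,::-1])
E
```

```text
[0.42470301 0.04514765 0.27098936] [ 2.90553599e-02  9.99576628e-01 -9.69006113e-04 -1.18797723e-03] [279.78709984 236.16808194] [113.22772239 237.16609298]
```

View pics/w10.png

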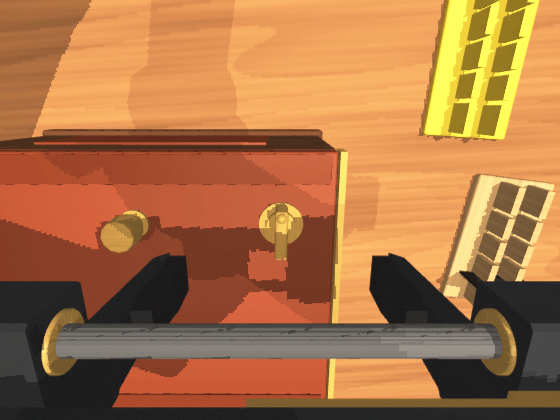

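Wing's top is centred at about (281,235), its dotted end at (282,219) towards the robot, and the door's front edge is flush with the cabinet. Now to grip the wing.

carry_out(plan=[{"rot":[0,0,0],"xyz":[-0.009,0.002,0.03],"grip":60},{"rot":[0,0,0],"xyz":[-0.009,0.002,0.055],"grip":100},{"rot":[0,0,0],"xyz":[-0.009,0.002,0.075],"grip":130},{"rot":[0,0,0],"xyz":[-0.009,0.002,0.085],"grip":130},{"rot":[0,0,0],"xyz":[-0.009,0.002,0.089],"grip":130},{"rot":[0,0,0],"xyz":[-0.009,0.002,0.089],"grip":200},{"rot":[0,0,0],"xyz":[-0.009,0.002,0.089],"grip":255},{"rot":[0,0,0],"xyz":[-0.009,0.002,0.089],"grip":255}], squeeze=25)

```text
clock: 21.92
tool_pos: [0.4353, 0.0477, 0.1833]
eef_rot: [0.029, 1.0, 0.0, 0.001]
contact_force: [-0.6, -0.3, -0.0]
opening: 0.42
finger_force: 0.0
```

carry_out(plan=[{"rot":[0,0,0],"xyz":[0,0,0],"grip":255},{"rot":[0,0,0],"xyz":[0,0,0],"grip":255},{"rot":[0,0,0],"xyz":[0,0,0],"grip":255},{"rot":[0,0,0],"xyz":[0,0,0],"grip":255}])

```text
clock: 22.25
tool_pos: [0.435, 0.0468, 0.183]
eef_rot: [0.029, 1.0, -0.001, 0.0]
contact_force: [1.0, -9.7, 6.7]
opening: 0.117
finger_force: 4.5
```

carry_out(plan=[{"rot":[0,0,0],"xyz":[0,0,0],"grip":255},{"rot":[0,0,0],"xyz":[0,0,0],"grip":255},{"rot":[0,0,0],"xyz":[0,0,0],"grip":255}])

```text
clock: 22.5
tool_pos: [0.4349, 0.0461, 0.183]
eef_rot: [0.03, 1.0, -0.002, 0.0]
contact_force: [-0.2, -5.2, 5.9]
opening: 0.099
finger_force: 25.0
```

carry_out(plan=[{"rot":[0,0,0.08],"xyz":[0,0,0],"grip":255},{"rot":[0,0,0.16],"xyz":[0,0,0],"grip":255},{"rot":[0,0,0.24],"xyz":[0,0,0],"grip":255},{"rot":[0,0,0.32],"xyz":[0,0,0],"grip":255},{"rot":[0,0,0.4],"xyz":[0,0,0],"grip":255},{"rot":[0,0,0.48],"xyz":[0,0,0],"grip":255},{"rot":[0,0,0.48],"xyz":[0,0,0],"grip":255},{"rot":[0,0,0.48],"xyz":[0,0,0],"grip":255}])

```text
clock: 23.17
tool_pos: [0.4348, 0.0459, 0.1829]
eef_rot: [0.267, 0.964, -0.002, 0.0]
contact_force: [0.2, -5.1, 6.1]
opening: 0.1
finger_force: 25.0
```

```bash
python3 -c "
from h import *
st=r.get_state();print(st['moment'],st['opening'],st['finger_force'])
go((.434,.047,.183),176.7)"
```

```text
[-1.15966585 -0.16899244 -0.12881803] 0.10024739688274059 24.954516641171267
pos [0.4348 0.0459 0.1829] F [ 0.2 -5.1  6.1] xyz [ 0.0013  0.0006 -0.0001] rot [-0.004  0.001 -0.482]
```

Past 0.3 rad without jamming, so the door is properly shut. Turning on.

carry_out(plan=[{"rot":[0,0,0.1],"xyz":[0,0,0],"grip":255},{"rot":[0,0,0.2],"xyz":[0,0,0],"grip":255},{"rot":[0,0,0.3],"xyz":[0,0,0],"grip":255},{"rot":[0,0,0.4],"xyz":[0,0,0],"grip":255},{"rot":[0,0,0.5],"xyz":[0,0,0],"grip":255},{"rot":[0,0,0.6],"xyz":[0,0,0],"grip":255},{"rot":[0,0,0.7],"xyz":[0,0,0],"grip":255},{"rot":[0,0,0.8],"xyz":[0,0,0],"grip":255}])

```text
clock: 23.83
tool_pos: [0.4345, 0.0456, 0.183]
eef_rot: [0.623, 0.782, -0.002, 0.001]
contact_force: [-1.3, -5.9, 4.7]
opening: 0.099
finger_force: 25.0
```

carry_out(plan=[{"rot":[0,0,0.08],"xyz":[0,0,0],"grip":255},{"rot":[0,0,0.16],"xyz":[0,0,0],"grip":255},{"rot":[0,0,0.22],"xyz":[0,0,0],"grip":255},{"rot":[0,0,0.25],"xyz":[0,0,0],"grip":255},{"rot":[0,0,0.25],"xyz":[0,0,0],"grip":255},{"rot":[0,0,0.25],"xyz":[0,0,0],"grip":255}])

```text
clock: 24.33
tool_pos: [0.4344, 0.0456, 0.183]
eef_rot: [0.713, 0.701, -0.002, 0.001]
contact_force: [-0.1, -6.3, 4.4]
opening: 0.104
finger_force: 25.4
```

```bash
python3 -c "
from h import *
st=r.get_state();print(st['moment'],st['opening'],st['finger_force'])
go((.434,.047,.183),176.7)"
```

```text
[-1.33919041  0.02218989  0.38969097] 0.103848633801418 25.38883592482307
pos [0.4344 0.0456 0.183 ] F [-0.1 -6.3  4.4] xyz [ 0.0014 -0.0004 -0.0001] rot [-0.004  0.003 -1.53 ]
```

At the stop (moment risen to 0.39 N m). Releasing and retreating.

carry_out(plan=[{"rot":[0,0,0],"xyz":[0,0,0],"grip":200},{"rot":[0,0,0],"xyz":[0,0,0],"grip":130},{"rot":[0,0,0],"xyz":[0,0,0],"grip":130},{"rot":[0,0,0],"xyz":[0,0,0],"grip":130},{"rot":[0,0,0],"xyz":[0,0,-0.03],"grip":130},{"rot":[0,0,0],"xyz":[0,0,-0.07],"grip":130},{"rot":[0,0,0],"xyz":[0,0,-0.1],"grip":130},{"rot":[0,0,0],"xyz":[0,0,-0.1],"grip":130}])

```text
clock: 25.0
tool_pos: [0.4379, 0.0496, 0.2875]
eef_rot: [0.713, 0.701, 0.005, 0.003]
contact_force: [1.1, 0.3, -0.3]
opening: 0.489
finger_force: 0.0
```

```bash
python3 - <<'E'
from h import *
st=r.get_state();im=r.snapshot("wrist");print(st['tool_pos'])
u,v=map(int,proj('wrist',(.434,.047,.2),st));print(u,v)
b=cv2.cvtColor(im[v-45:v+45,u-45:u+45],cv2.COLOR_RGB2GRAY)
for row in cv2.resize(im[v-40:v+40,u-40:u+40],(27,20),interpolation=cv2.INTER_AREA)[:,:,1]//10:print(' '.join('%2d'%x for x in row))
E
```

```text
[0.43794886 0.04956273 0.28750587]
271 221
 8  7  9  9  9  9  9  9  9  9  9  9  9  9  9  9  9  9  9  9  9  9  9  9  9  9  9
 8  7  9  9  9  9  9  9  9  9  9  9  9  9  9  9  9  9  9  9  9  9  9  9  9  9  9
 8  8  9  9  9  9  9  9  9  9 10 13 12 12 12 12 14 10  9  9  9  9  9  9  9  9  9
 8  8  9  9  9  9  9  9  9 13 20 21 12 11 11 11 16 20 17 10  9  9  9  9  9  9  9
 8  8  9  9  9  9  9  9 16 21 22 19 17 16 16 15 12 14 22 20 10  9  9  9  9  9  9
 8  7  9  9  9  9  9 13 21 21 19 18 17 20 19 15 12 14 21 22 19  8  9  9  9  9  9
 8  7  9  9  9  9  9 18 22 21 21 20 18 19 18 17 13 17 18 22 22 11  9  9  9  9  9
 8  7  9  9  9  9  9 19 21 21 21 21 19 21 21 19 13 16 21 22 22 12  9  9  9  9  9
 8  8  9  9  9  9  9 17 21 21 21 21 19 21 21 19 13 14 21 21 21 11  9  9  9  9  9
 8  9  9  9  9  9  9 12 21 21 21 21 19 21 21 19 13 14 19 20 16  9  9  9  9  9  9
 7  9  9  9  9  9  9  9 13 20 14 13 15 17 18 16 13 13 13 11  9  9  9  9  9  9  9
 5  6  8  8  7  8  9  9  9 10 10 12 11 13 13 13 12 12  8  5  5  8  9  9  9  9  9
 4  5  5  5  5  6  7  8  8  8  5  6 10 13 13 13  8  5  5  5  5  7  7  7  7  7  7
 4  5  5  5  5  5  5  5  5  5  5  5  9 13 13 13  7  5  5  5  5  5  5  5  5  5  5
 4  5  5  5  5  5  5  5  5  5  5  5  9 12 13 13  7  5  5  5  5  5  5  5  5  6  6
 4  5  5  5  5  5  5  5  5  5  5  5  7 10 10  9  6  5  5  5  5  6  6  7  7  7  7
 4  5  5  5  5  5  5  5  5  5  5  5  5  5  5  5  5  5  5  6  6  7  7  7  7  7  7
 4  5  5  5  5  5  5  5  5  6  5  5  5  5  5  5  6  6  7  7  7  7  7  7  7  7  7
 4  5  5  5  5  5  5  5  5  8  7  5  5  5  5  6  7  7  7  7  7  7  7  7  7  7  7
 3  5  5  5  5  5  5  5  5  8  6  5  6  7  7  7  7  7  7  7  7  7  7  7  7  7  7
```

```bash
python3 -c "
from plant import r
print(r.finish_job())"
```

```text
the job is handed in; nothing more can be done
None
```

The scraper is seated fully home in the block's slot, and the door is shut and locked with the cam turned to its stop. On the first try the blade missed the slot and pressed the block at about 42 N. I backed off, realigned and seated it. The job was handed in at about 25 s; no verdict came back.

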